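# Zero the kitchen scale and hold the pepper mill ready over the bowl

## Task

Get ready to weigh ground pepper into the small white bowl on the kitchen scale: first zero the scale by pressing the hinged spring key on its front all the way down to its stop for a moment, and let it come back up. Then pick up the tall wooden pepper mill, carry it over the row of jars and finish holding it still and upright in the gripper, its foot centred over the bowl's mouth about 2 cm above the rim, touching neither bowl nor scale. Do not shift the bowl or disturb the jars and the tin, and never let the mill touch the bowl.

Things in the scene. Friction and masses are not known exactly. Their poses are not given: they have to be found in the camera images.
- zero_key (a joint): angle of the scale's zeroing key in rad: 0 = up (at rest), 0.30 = fully down on its stop. A spring pushes it back up: about 2 N at key_pad starts it, about 5.5 N reaches the stop
- key_pad (a point): middle of the top of the zeroing key, where it is pressed: a grey paddle 46 mm long, 60 mm wide and 6 mm thick that juts from the front of the scale, about 33 mm above the worktop at rest. Its x axis points back to the scale, its y axis along the hinge, its z axis up out of the paddle. The hinge lies 32 mm along +x, 3 mm below; at the stop the pad has gone down by about 10 mm and swung with the key
- scale_plate (a point): centre of the top of the scale's round steel weighing plate (124 mm across, 37 mm above the worktop). The scale is a white slab 160 x 150 x 28 mm, fixed to the worktop, with the key on its local -x side, which looks more or less toward the robot
- bowl_rim (a point): centre of the mouth of the small loose white round bowl on the scale, level with its rim, which is 48 mm above its foot (about 85 mm above the worktop as it stands on the scale). The bowl is 104 mm across at the rim, wall 4 mm
- mill_centre (a point): centre, half-way up, of the pepper mill: dark wood, turned, 170 mm tall, 0.18 kg, standing upright and loose; z along its axis, foot 85 mm below this point. The foot is 58 mm across, the body has a narrower waist and ends 37 mm above this point; above it is the round head, 49 mm across (from 38 to 74 mm above this point, widest about 50 mm above; it does not turn) with a small knob on top. Gripping it across the head or the body holds
- mill_foot (a point): centre of the underside of the pepper mill, 85 mm below mill_centre along its own z axis
- tin: bystander: printed food tin, 57 mm across, 72 mm tall, loose; origin in its underside. It stands on the same side of the row of jars as the mill, 15 cm or more from it, centre to centre
- jar0: bystander: spice jar, 45 mm across, 100 mm tall, loose; origin in its underside. One of a row of four between the mill and the scale
- jar1: bystander: salt shaker, 44 mm across, 90 mm tall, loose, in the row; origin in its underside
- jar2: bystander: spice jar, 43 mm across, 102 mm tall, loose, in the row; origin in its underside
- jar3: bystander: spice jar, 39 mm across, 90 mm tall, loose, in the row; origin in its underside

How it is judged:
On the way, in this order (a step that is already met when the one before it is completed fails the run):
1. the zeroing key is pressed down to its stop while the mill still stands on the worktop (value of joint zero_key above 0.27 rad and height (world z) of mill_foot below 0.01 m), for 0.2 s.
2. the key has come back up and the mill is lifted off the worktop (value of joint zero_key below 0.05 rad and height (world z) of mill_foot above 0.03 m), for 0.1 s.
At the end, for the whole second after the job is handed in: The mill is held still in the fingers, upright within 8 degrees, the centre of its foot within 15 mm of the bowl mouth's centre seen from above and 5 to 40 mm above the rim, touching neither bowl nor scale; the key is up and the bowl still stands within 15 mm of where it was (horizontal distance between mill_foot and bowl_rim below 0.015 m and z of mill_foot in the frame of bowl_rim between 0.005 and 0.04 m and angle between mill_centre's own z axis and vertical below 0.14 rad and contact force between mill and the fingers above 2 N and contact force between mill and bowl below 0.1 N and contact force between mill and scale below 0.1 N and linear speed of mill below 0.03 m/s and value of joint zero_key below 0.05 rad and distance of bowl_rim from where it was at the start of the episode below 0.015 m and angle between bowl_rim's own z axis and vertical below 0.08 rad); the arm keeps its last pose, push and grip.
It fails at once if the mill touches the bowl (contact force between mill and bowl above 0.5 N).
It fails at once if the bowl is shifted by more than 20 mm (distance of bowl_rim from where it was at the start of the episode above 0.02 m).
It fails at once if a jar of the row or the tin is moved by more than 20 mm (distance of any of tin, jar0, jar1, jar2, jar3 from where it was at the start of the episode above 0.02 m).
It fails at once if a jar of the row or the tin is tipped over (angle between any of tin, jar0, jar1, jar2, jar3's own z axis and vertical above 0.4 rad).
It also fails if it takes over 58 s, if anything falls off the work surface, if the arm or the gripper's body presses on something with over 40 N, if the wrist force passes 120 N, or if a joint passes its speed limit or range.

## Robot

A 6-joint arm with a two-finger parallel gripper is mounted at the origin on a cart in front of the work surface, level with it; the furniture and walls round the work are solid. World frame = base frame: x ahead of the robot, y to its left, z up, the work surface at z = 0. Lengths are in m, angles in rad, forces in N, time in s.
With the tool pointing down it reaches from about 0.325 to 0.85 m from the base axis. Payload 15.5 kg.
Tool frame: the origin (TCP) lies at the very end of the fingers, on their centre line; the grasp point (between the pads) lies 19 mm behind it; z points along the fingers, y is the direction in which the jaws open and shut (so a half turn about z gives the same grasp; the last joint's range is limited). The gripper opens to 91 mm and grips with 3 to 60 N. Pads are 32 mm wide; open, the fingers measure 118 mm over their backs; the gripper's body (76 mm by 178 mm) begins 60 mm behind the grasp point.
Start: joints at [-1.262, 0.494, 1.345, -0, 1.302, -0.096], TCP at [0.246, -0.574, 0.214] pointing down, gripper open.
Joint ranges: [-2.91, 2.91], [-0.82, 2.16], [0.22, 2.67], [-1.22, 4.37], [0.12, 2.79], [-3.08, 3.08]. Speed limits (rad/s): [1.89, 1.89, 2.57, 3.01, 3.01, 3.01].

## Interface

Orientations are given as a 3x3 rotation matrix whose columns are the frame's x, y, z axes.
In Python, from station import monitor, optics, job gives the robot as it stands. The module is installed in compiled form; this text tells all that it offers.
- The arm moves only by the tool send_rows, never from a script. Its argument "increments" is one flat list of numbers, 7 for each row, row after row: the shift along the tool's x, y, z in mm, then the turn, a rotation vector about the tool's x, y, z in degrees, then the finger opening in mm, from 0 to 91.2. In form: [x, y, z, wx, wy, wz, fingers, x, y, z, wx, wy, wz, fingers, ...]. A call has 1 to 12 rows; each row shifts and turns the pose as measured when the row begins, along the tool's axes as they then stand; what a row does not reach is not made up. A row lasts 1/10 s, in which the tool goes at most 50 mm and 8.59 degrees, less where a joint would pass 70% of its speed; a pose out of reach is approached as far as the arm can. A call is refused whole if a number of a shift passes 50 or a number of a turn 8.59, either way. A call with a gripper value outside its range is refused whole. The fingers move at their own pace and stop on an object; "grip_force" is the grip in N (left out, the last holds). Time passes only in rows, so rows that do not move let the fingers close. It gives the time, the measured TCP pose, the force and the opening at its end, in the units of the state.
- monitor.state(): the state, without advancing time (a new reading comes with each control period).
- optics.camera(name): name is "side" or "top" or "wrist"; returns the picture (420x560x3 uint8, red, green, blue); there is no depth.
- optics.get_calibration(name): a dict with "K" (3x3 intrinsics, pixels), "world_from_camera" (4x4, takes a point from camera to world coordinates). Camera axes: x right, y up, looking along -z (the intrinsics and any distortion apply to the point x, -y, -z); pixel columns grow to the right and rows downward; lengths in m; the calibration is good to about 2 mm. A picture is of the moment at which its call begins: read the wrist's pose just before it. get_calibration takes no time and is no camera call; for the wrist camera it gives the pose at the moment of the call.
- job.sign_off(): hands the job in, once; it reports no verdict.
The state is a dict: "t": time; "q": joint angles; "qd": joint speeds; "effort": joint torques, N m; "ee_pos": TCP position; "orientation": TCP orientation; "ft_force": force on the tool from outside, world axes, zero at the start; "wrist_torque": the same for the moment, N m; "width": finger opening in m.
Only numpy, scipy, OpenCV 4.12 (cv2) and the standard library are available. Lean on these libraries where they do the work, as an engineer would, in place of code of your own. Each camera call takes 0.05 s, during which the arm holds its last target.

## Working session

There is one attempt and no reset: what is moved stays moved. The work goes in short steps, Python scripts to look and compute and a tool call to move; the robot and the scene stay as the last step left them, time stands still between calls to the robot, and variables do not carry over. Pictures are saved under pics/ and viewed, and the job is handed in when it is done.

Besides the shell and the picture viewer there is one more tool, called after "Emit:" as name(argument=value, ...), one argument or row to a line, values as JSON. send_rows: Moves the arm, as the interface text tells. Its arguments: {"type":"object","properties":{"increments":{"type":"array"},"grip_force":{"type":"number"}},"required":["increments"]}

```bash
mkdir -p pics; python3 - <<'E'
from station import monitor, optics, job
import cv2, numpy as np
s=monitor.state(); print({k:np.round(v,3).tolist() for k,v in s.items()})
for n in ["side","top","wrist"]:
    c=optics.get_calibration(n); print(n,{k:np.round(v,3).tolist() if not isinstance(v,str) else v for k,v in c.items()})
    cv2.imwrite(f"pics/{n}0.png",optics.camera(n)[:,:,::-1])
E
```

```text
{'t': 0.0, 'q': [-1.262, 0.494, 1.346, -0.0, 1.302, -0.095], 'qd': [0.001, 0.001, 0.002, 0.002, 0.001, 0.001], 'effort': [-0.002, -87.883, -38.186, 0.071, 0.054, -0.0], 'ee_pos': [0.246, -0.574, 0.213], 'orientation': [[0.919, 0.394, -0.0], [0.394, -0.919, 0.001], [0.0, -0.001, -1.0]], 'ft_force': [-0.029, -1.103, -0.067], 'wrist_torque': [-0.061, 0.046, 0.018], 'width': 0.092}
side {'K': [[430.337, 0.0, 278.122], [0.0, 430.337, 214.81], [0.0, 0.0, 1.0]], 'world_from_camera': [[-0.904, 0.233, -0.36, 0.212], [-0.429, -0.485, 0.762, 0.778], [0.003, 0.843, 0.538, 0.551], [0.0, 0.0, 0.0, 1.0]]}
top {'K': [[511.205, 0.0, 273.371], [0.0, 511.205, 212.216], [0.0, 0.0, 1.0]], 'world_from_camera': [[0.018, 0.99, -0.138, 0.379], [-1.0, 0.015, -0.017, 0.127], [-0.015, 0.139, 0.99, 1.171], [0.0, 0.0, 0.0, 1.0]]}
wrist {'K': [[290.729, 0.0, 276.827], [0.0, 290.729, 208.235], [0.0, 0.0, 1.0]], 'world_from_camera': [[0.393, 0.892, 0.223, 0.309], [-0.92, 0.381, 0.093, -0.547], [-0.002, -0.241, 0.97, 0.384], [0.0, 0.0, 0.0, 1.0]]}
```

View pics/top0.png

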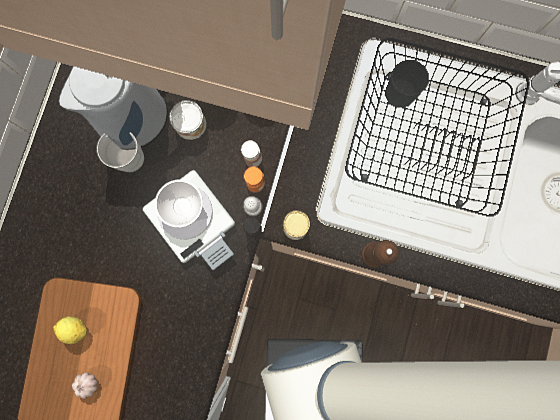

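View pics/side0.png

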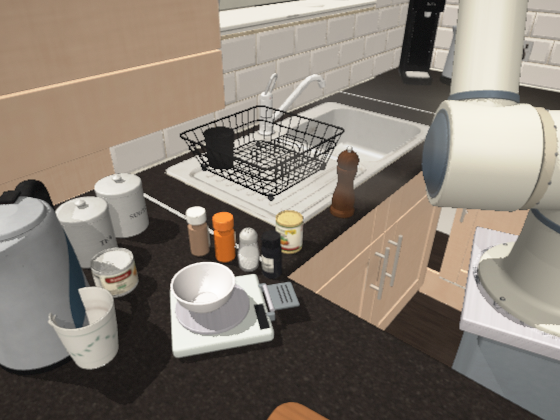

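View pics/wrist0.png

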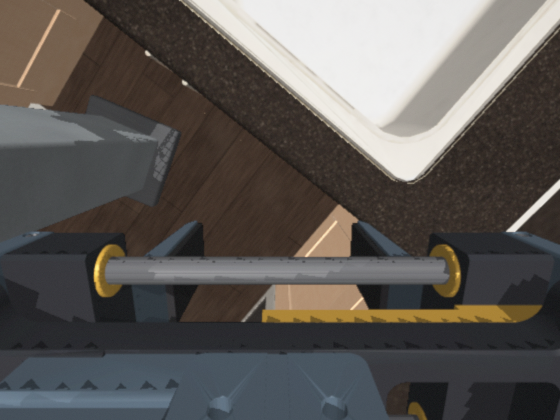

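```bash
cat > h.py <<'E'
import numpy as np, cv2
from station import monitor, optics, job
def proj(n,P,c=None):
    c=c or optics.get_calibration(n); T=np.linalg.inv(np.array(c["world_from_camera"]));K=np.array(c["K"])
    P=np.atleast_2d(P); X=P@T[:3,:3].T+T[:3,3]; X=X*[1,-1,-1]; u=X@K.T; return u[:,:2]/u[:,2:]
def ray(n,uv,c=None):
    c=c or optics.get_calibration(n); T=np.array(c["world_from_camera"]);K=np.array(c["K"])
    d=np.linalg.inv(K)@[uv[0],uv[1],1]; d=T[:3,:3]@(d*[1,-1,-1]); return T[:3,3],d
def atz(n,uv,z,c=None):
    o,d=ray(n,uv,c); return o+d*(z-o[2])/d[2]
E
python3 - <<'E'
from h import *
t=cv2.imread("pics/top0.png");s=cv2.imread("pics/side0.png")
cv2.imwrite("pics/tA.png",cv2.resize(t[130:290,130:330],None,fx=4,fy=4,interpolation=cv2.INTER_CUBIC)[:600])
cv2.imwrite("pics/tA.png",cv2.resize(t[140:280,140:320],None,fx=4.2,fy=4.2,interpolation=cv2.INTER_CUBIC))
cv2.imwrite("pics/tB.png",cv2.resize(t[200:300,330:430],None,fx=6,fy=6,interpolation=cv2.INTER_CUBIC))
cv2.imwrite("pics/sA.png",cv2.resize(s[190:360,160:320],None,fx=3.5,fy=3.5,interpolation=cv2.INTER_CUBIC))
cv2.imwrite("pics/sB.png",cv2.resize(s[130:230,300:400],None,fx=6,fy=6,interpolation=cv2.INTER_CUBIC))
E
```

```text
(no output)
```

View pics/tA.png

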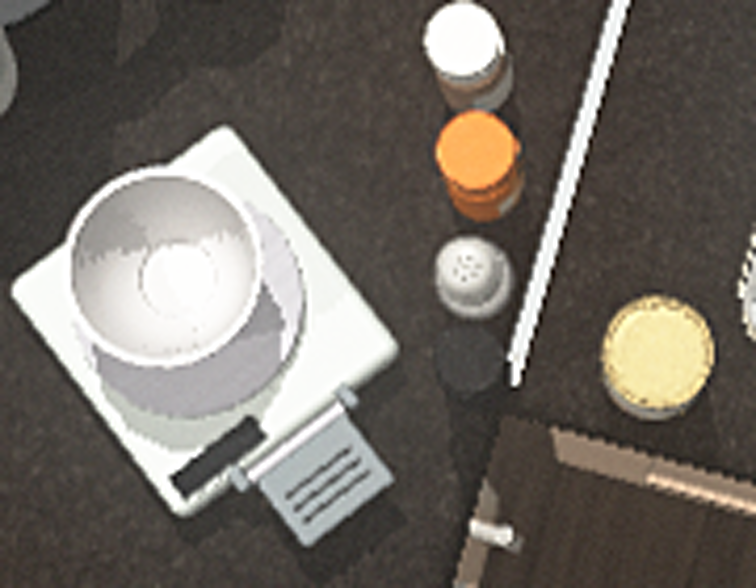

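View pics/tB.png

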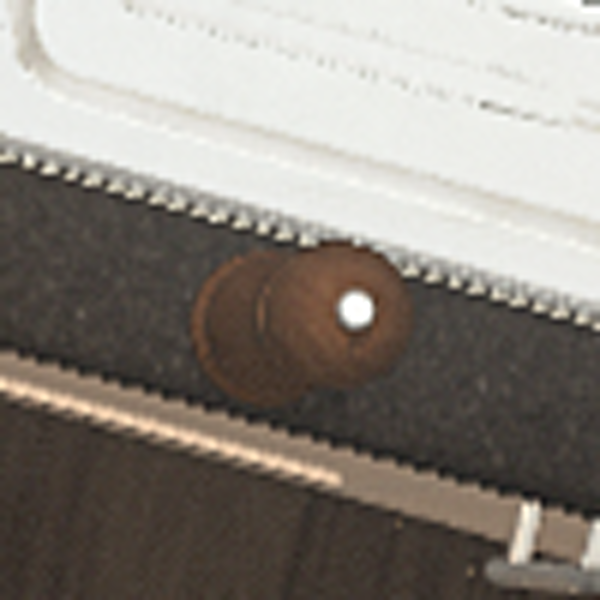

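View pics/sA.png

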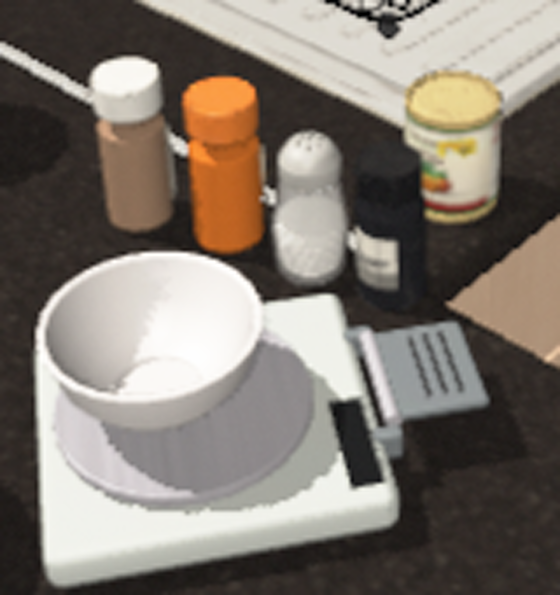

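View pics/sB.png

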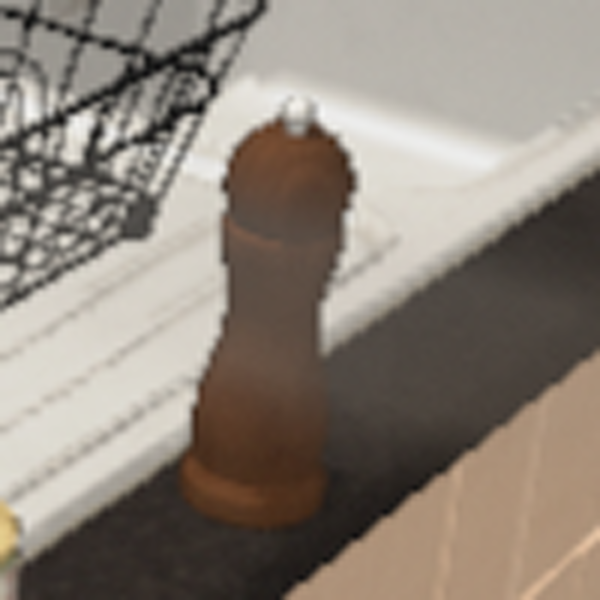

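```bash
python3 - <<'E'
from h import *
f=lambda p,s,o:((p[0]+.5)/s-.5+o[0],(p[1]+.5)/s-.5+o[1])
A=lambda *p:f(p,4.2,(140,140)); B=lambda *p:f(p,6,(330,200)); S=lambda *p:f(p,3.5,(160,190)); SB=lambda *p:f(p,6,(300,130))
def tri(r):
    M=np.zeros((3,3));b=np.zeros(3)
    for o,d in r:
        d=d/np.linalg.norm(d);Q=np.eye(3)-np.outer(d,d);M+=Q;b+=Q@o
    return np.linalg.solve(M,b)
for n,p,z in [("bowl",A(166,266),.085),("key",A(326,480),.033),("k hinge L",A(258,480),.033),("k hinge R",A(348,412),.033),("k tip L",A(305,546),.033),("k tip R",A(393,482),.033),
 ("knob",B(356,309),.168),("head",B(341,314),.135),("jw",A(463,40),.1),("jo",A(477,150),.1),("js",A(472,262),.09),("jd",A(471,360),.09),("tin",A(658,350),.072),
 ("scale L",A(12,290),.028),("scale top",A(228,125),.028),("scale R",A(398,350),.028),("scale Bot",A(182,516),.028)]:
    print(n,np.round(atz("top",p,z),4))
print("side knob",atz("side",SB(297,112),.168),"tri",tri([ray("top",B(356,309)),ray("side",SB(297,112))]))
print("key side", atz("side",S((372+460+488+398)/4,(336+322+404+420)/4),.033))
print("tin side", atz("side",S(455,98),.072))
E
```

```text
bowl [0.5476 0.3497 0.085 ]
key [0.4421 0.2703 0.033 ]
k hinge L [0.4415 0.3065 0.033 ]
k hinge R [0.4784 0.2598 0.033 ]
k tip L [0.4071 0.2803 0.033 ]
k tip R [0.4416 0.2347 0.033 ]
knob [ 0.4457 -0.0826  0.168 ]
head [ 0.4462 -0.0844  0.135 ]
jw [0.6649 0.1989 0.1   ]
jo [0.6074 0.1904 0.1   ]
js [0.5512 0.1922 0.09  ]
jd [0.5009 0.1915 0.09  ]
tin [0.5097 0.0963 0.072 ]
scale L [0.542  0.4443 0.028 ]
scale top [0.6347 0.3309 0.028 ]
scale R [0.5127 0.2345 0.028 ]
scale Bot [0.422  0.3471 0.028 ]
side knob [ 0.4439827  -0.07592325  0.168     ] tri [ 0.44595987 -0.08327214  0.16470837]
key side [0.44044467 0.27520169 0.033     ]
tin side [0.50619641 0.09891919 0.072     ]
```

```bash
cat >> h.py <<'E'
def tri(r):
    M=np.zeros((3,3));b=np.zeros(3)
    for o,d in r:
        d=d/np.linalg.norm(d);Q=np.eye(3)-np.outer(d,d);M+=Q;b+=Q@o
    return np.linalg.solve(M,b)
def to(target, yaw_jaw=None):
    s=monitor.state();R=np.array(s["orientation"]);p=np.array(s["ee_pos"])
    print("t",s["t"],"pos",p.round(4),"jaw deg",np.degrees(np.arctan2(R[1,1],R[0,1])).round(2),"z",R[:,2].round(3),"F",np.round(s["ft_force"],2),"w",s["width"],"q",np.round(s["q"],2))
    d=R.T@(np.array(target)-p)*1000; print("tool shift mm",d.round(1))
    return d
E
python3 - <<'E'
from h import *
for sp in [(221,83)]:
  for tp in [(309,127),(300,125)]:
    o=[ray("top",tp),ray("side",sp)];X=tri(o);print(X,proj("top",X),proj("side",X))
for z in (.3,.4,.5,.6): print(z,atz("top",(0,55),z).round(3),atz("top",(309,127),z).round(3))
to((0.436,0.266,0.26))
E
```

```text
[0.65122642 0.08621711 0.3232593 ] [[307.42166545 123.83139965]] [[224.18696972  83.74400161]]
[0.64840645 0.09954113 0.32806417] [[299.73364461 124.46001139]] [[221.54624713  83.13490965]]
0.3 [0.781 0.643 0.3  ] [0.653 0.082 0.3  ]
0.4 [0.735 0.584 0.4  ] [0.622 0.087 0.4  ]
0.5 [0.689 0.525 0.5  ] [0.59  0.093 0.5  ]
0.6 [0.642 0.466 0.6  ] [0.559 0.098 0.6  ]
t 0.15 pos [ 0.2461 -0.5742  0.2135] jaw deg -66.8 z [-0.     0.001 -1.   ] F [0.06 0.74 0.17] w 0.09117692634558529 q [-1.26  0.49  1.35  0.    1.3  -0.1 ]
tool shift mm [ 505.5 -697.5  -45.8]
```

Emit:
send_rows(
  increments=[20, -28, -5, 0, 0, 0, 0, 25, -35, -5, 0, 0, 0, 0, 25, -35, -5, 0, 0, 0, 0, 25, -35, -5, 0, 0, 0, 0, 25, -35, -5, 0, 0, 0, 0, 25, -35, -5, 0, 0, 0, 0, 25, -35, -5, 0, 0, 0, 0, 25, -35, -5, 0, 0, 0, 0, 25, -35, 0, 0, 0, 0, 0, 25, -35, 0, 0, 0, 0, 0, 25, -35, 0, 0, 0, 0, 0, 25, -35, 0, 0, 0, 0, 0],
  grip_force=20,
)

```text
t: 1.35
ee_pos: [0.3555, -0.0643, 0.2534]
orientation: [[0.923, 0.386, 0.001], [0.386, -0.923, 0.002], [0.001, -0.001, -1.0]]
ft_force: [0.4, -0.4, -0.5]
width: 0.0007
```

```bash
python3 -c "
from h import *
to((0.436,0.266,0.22))"
```

```text
t 1.35 pos [ 0.3555 -0.0643  0.2534] jaw deg -67.3 z [ 0.001  0.002 -1.   ] F [ 0.39 -0.36 -0.49] w 0.0007111015422752074 q [-0.35  0.06  1.87  0.    1.21  0.83]
tool shift mm [ 201.7 -273.6   34. ]
```

Emit:
send_rows(
  increments=[25, -34, 4, 0, 0, 0, 0, 25, -34, 4, 0, 0, 0, 0, 25, -34, 4, 0, 0, 0, 0, 25, -34, 4, 0, 0, 0, 0, 25, -34, 4, 0, 0, 0, 0, 25, -34, 4, 0, 0, 0, 0, 25, -34, 4, 0, 0, 0, 0, 20, -28, 4, 0, 0, 0, 0, 0, 0, 0, 0, 0, -5, 0],
)

```text
t: 2.25
ee_pos: [0.4331, 0.276, 0.2208]
orientation: [[0.883, 0.469, 0.004], [0.469, -0.883, 0.002], [0.004, 0.0, -1.0]]
ft_force: [0.2, -0.3, -0.1]
width: 0.0006
```

Emit:
send_rows(
  increments=[0, 0, 0, 0, 0, -8, 0, 0, 0, 0, 0, 0, -8, 0, 0, 0, 0, 0, 0, -8, 0, 0, 0, 0, 0, 0, -8, 0, 0, 0, 0, 0, 0, -8, 0, 0, 0, 0, 0, 0, -8, 0, 0, 0, 0, 0, 0, -8, 0, 0, 0, 0, 0, 0, 0, 0],
)

```text
t: 3.05
ee_pos: [0.4316, 0.2776, 0.2187]
orientation: [[0.06, 0.998, 0.0], [0.998, -0.06, -0.0], [-0.0, 0.0, -1.0]]
ft_force: [0.5, 0.1, -0.3]
width: 0.0007
```

```bash
python3 - <<'E'
from h import *
to((0.436,0.266,0.06))
c=optics.get_calibration("wrist")
im=optics.camera("wrist")
cv2.imwrite("pics/w1.png",im[:,:,::-1])
print(proj("wrist",[(0.442,.2703,.033),(.5476,.3497,.085)],c))
E
```

```text
t 3.05 pos [0.4316 0.2776 0.2187] jaw deg -3.41 z [ 0. -0. -1.] F [ 0.47  0.13 -0.28] w 0.0007401233996676933 q [ 0.46  0.33  1.61 -0.    1.2   0.51]
tool shift mm [-11.3   5.  158.7]
[[285.17603904 197.7551732 ]
 [386.94083497 125.1635466 ]]
```

View pics/w1.png

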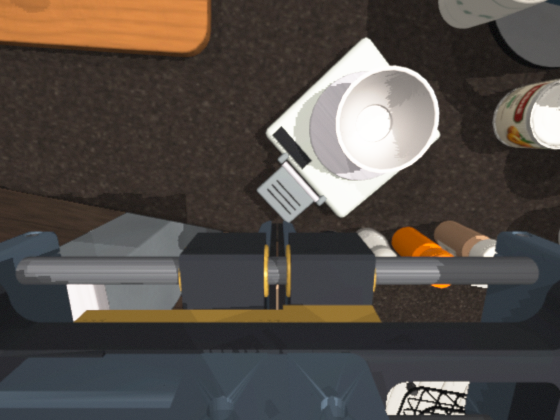

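```bash
python3 - <<'E'
from h import *
t=cv2.imread("pics/w1.png")
cv2.imwrite("pics/w1c.png",cv2.resize(t[50:230,250:450],None,fx=3.3,fy=3.3,interpolation=cv2.INTER_CUBIC))
E
```

```text
(no output)
```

View pics/w1c.png

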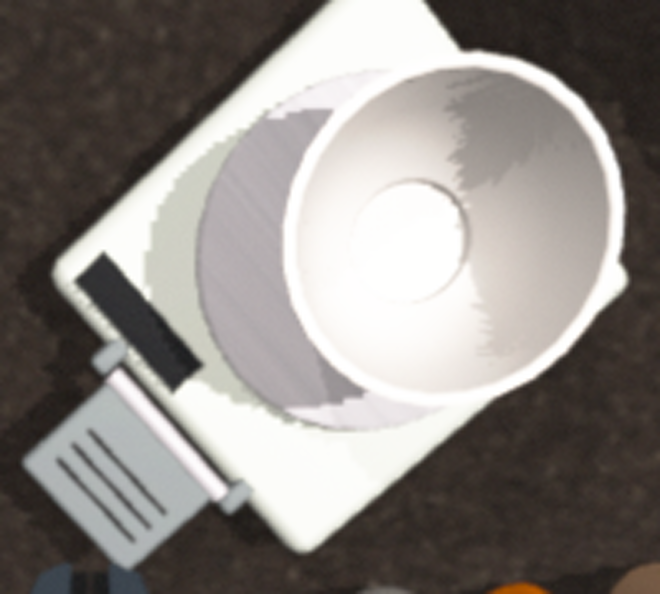

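```bash
python3 - <<'E'
from h import *
c=optics.get_calibration("wrist")
W=lambda x,y:((x+.5)/3.3-.5+250,(y+.5)/3.3-.5+50)
for n,p,z in [("bowl",(454,229.5),.085),("kTL",(22,462),.033),("kTR",(125,570),.033),("kHL",(105,378),.033),("kHR",(222,503),.033)]:
    print(n,atz("wrist",W(*p),z,c).round(4))
# fit bowl circle in both with rim ellipse
for cam,C,s,o in (("top",c,4.2,(140,140)),):
    for x,y,r in ((.5476,.3497,.052),):
        a=np.linspace(0,2*np.pi,100);P=np.c_[x+r*np.cos(a),y+r*np.sin(a),0*a+.085]
        q=(proj("top",P)-140+.5)*4.2-.5;print(q.min(0),q.max(0))
        q=(proj("side",P)-(160,190)+.5)*3.5-.5;print("side",q.min(0),q.max(0))
        q=(proj("wrist",P,c)-(250,50)+.5)*3.3-.5;print("wrist",q.min(0),q.max(0))
E
```

```text
bowl [0.5481 0.3549 0.085 ]
kTL [0.4067 0.2829 0.033 ]
kTR [0.4431 0.2379 0.033 ]
kHL [0.4399 0.3122 0.033 ]
kHR [0.4815 0.2621 0.033 ]
[ 65.21288581 166.5992844 ] [267.09677052 366.55988625]
side [ 38.07864708 248.2132291 ] [265.53438023 398.55656612]
wrist [281.40227339  62.28312437] [623.62288773 416.98127461]
```

Emit:
send_rows(
  increments=[-5, 3, 20, 0, 0, 0, 0, -4, 3, 30, 0, 0, 0, 0, 0, 0, 35, 0, 0, 0, 0, 0, 0, 35, 0, 0, 0, 0, 0, 0, 30, 0, 0, 0, 0, 0, 0, 15, 0, 0, 0, 0, 0, 0, 5, 0, 0, 0, 0, 0, 0, 0, 0, 0, 0, 0],
)

```text
t: 3.9
ee_pos: [0.4393, 0.2687, 0.0441]
orientation: [[0.104, 0.995, 0.004], [0.995, -0.104, 0.002], [0.002, 0.004, -1.0]]
ft_force: [0.7, 0.7, -0.0]
width: 0.0004
```

```bash
python3 - <<'E'
from h import *
to((0.437,0.268,0.033))
cv2.imwrite("pics/s2.png",cv2.resize(optics.camera("side")[170:350,160:340,::-1],None,fx=3.3,fy=3.3,interpolation=cv2.INTER_CUBIC))
E
```

```text
t 3.9 pos [0.4393 0.2687 0.0441] jaw deg -5.95 z [ 0.004  0.002 -1.   ] F [ 0.71  0.73 -0.04] w 0.00038833914492130014 q [ 0.43  0.58  1.79 -0.    0.76  0.54]
tool shift mm [-1.  -2.3 11. ]
```

View pics/s2.png

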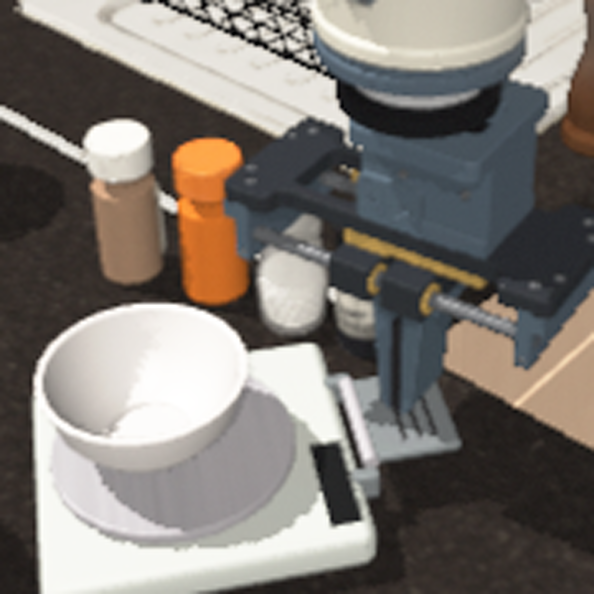

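Emit:
send_rows(
  increments=[-1, -2, 5, 0, 0, 0, 0, 0, 0, 4, 0, 0, 0, 0, 0, 0, 3, 0, 0, 0, 0, 0, 0, 3, 0, 0, 0, 0],
)

```text
t: 4.35
ee_pos: [0.4389, 0.2688, 0.0314]
orientation: [[0.106, 0.994, 0.009], [0.994, -0.106, 0.004], [0.005, 0.009, -1.0]]
ft_force: [-2.4, -2.0, 7.5]
width: 0.0006
```

Emit:
send_rows(
  increments=[0, 0, 2, 0, 0, 0, 0, 0, 0, 2, 0, 0, 0, 0],
)

```text
t: 4.55
ee_pos: [0.439, 0.2688, 0.0278]
orientation: [[0.106, 0.994, 0.01], [0.994, -0.106, 0.004], [0.005, 0.009, -1.0]]
ft_force: [-2.9, -1.6, 13.6]
width: 0.0004
```

Emit:
send_rows(
  increments=[0, 0, 2, 0, 0, 0, 0],
)

```text
t: 4.65
ee_pos: [0.4392, 0.2689, 0.0266]
orientation: [[0.106, 0.994, 0.011], [0.994, -0.106, 0.005], [0.006, 0.01, -1.0]]
ft_force: [-9.9, -5.6, 49.4]
width: 0.0006
```

Emit:
send_rows(
  increments=[0, 0, 0, 0, 0, 0, 0, 0, 0, 0, 0, 0, 0, 0],
)

```text
t: 4.85
ee_pos: [0.439, 0.2689, 0.028]
orientation: [[0.106, 0.994, 0.012], [0.994, -0.106, 0.005], [0.006, 0.011, -1.0]]
ft_force: [-2.5, -2.1, 11.5]
width: 0.0001
```

```bash
python3 - <<'E'
from h import *
cv2.imwrite("pics/s3.png",cv2.resize(optics.camera("side")[250:350,220:340,::-1],None,fx=5,fy=5,interpolation=cv2.INTER_CUBIC))
to((0.437,0.268,0.033))
E
```

```text
t 4.9 pos [0.439  0.2688 0.028 ] jaw deg -6.09 z [ 0.012  0.005 -1.   ] F [-3.93 -1.81 11.18] w 0.0003232941816099899 q [ 0.43  0.61  1.81 -0.    0.71  0.54]
tool shift mm [-1.  -1.9 -5. ]
```

View pics/s3.png

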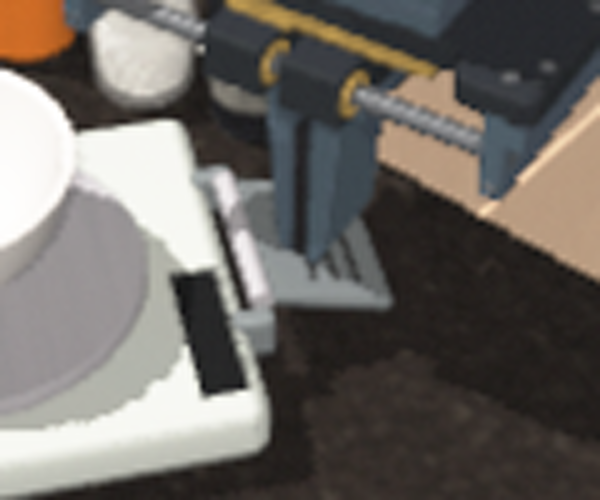

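Emit:
send_rows(
  increments=[0, 0, 0.7, 0, 0, 0, 0, 0, 0, 0.7, 0, 0, 0, 0],
)

```text
t: 5.1
ee_pos: [0.439, 0.2689, 0.0276]
orientation: [[0.106, 0.994, 0.012], [0.994, -0.106, 0.005], [0.007, 0.012, -1.0]]
ft_force: [-4.2, -2.7, 15.8]
width: 0.0006
```

Emit:
send_rows(
  increments=[0, 0, 0.7, 0, 0, 0, 0, 0, 0, 0.7, 0, 0, 0, 0],
)

```text
t: 5.3
ee_pos: [0.4391, 0.2689, 0.0274]
orientation: [[0.106, 0.994, 0.013], [0.994, -0.106, 0.006], [0.007, 0.013, -1.0]]
ft_force: [-5.0, -2.5, 19.6]
width: 0.0007
```

```bash
python3 - <<'E'
from h import *
to((0.437,0.268,0.033))
cv2.imwrite("pics/s4.png",cv2.resize(optics.camera("side")[250:350,220:340,::-1],None,fx=5,fy=5,interpolation=cv2.INTER_CUBIC))
to((0.437,0.268,0.033))
E
```

```text
t 5.3 pos [0.4391 0.2689 0.0274] jaw deg -6.1 z [ 0.013  0.006 -1.   ] F [-4.97 -2.53 19.58] w 0.0006619318168614814 q [ 0.43  0.61  1.81 -0.    0.71  0.54]
tool shift mm [-1.1 -1.9 -5.6]
t 5.35 pos [0.4391 0.2689 0.0274] jaw deg -6.1 z [ 0.013  0.006 -1.   ] F [-5.07 -4.09 19.11] w 0.0006623881247848564 q [ 0.43  0.61  1.81 -0.    0.71  0.54]
tool shift mm [-1.1 -1.9 -5.6]
```

View pics/s4.png

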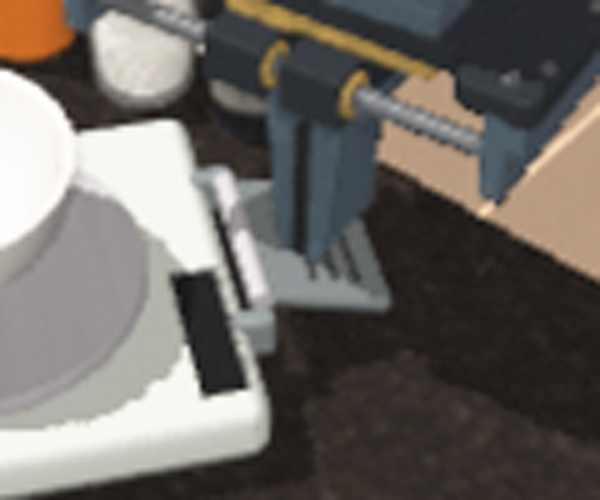

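```bash
python3 - <<'E'
from h import *
ex=np.array([.782,.623,0]);k=np.array([.4425,.272,.033]);ey=np.array([-.623,.782,0]);ez=np.array([0,0,1.])
h=k+.032*ex-.003*ez
for a in (0,.2,.25,.3):
  for sg in(1,-1):
    v=(-.055*ex)+.003*ez; c,s=np.cos(a),np.sin(a)
    x,z=-.055,.003
    P=h+ex*(x*c+z*s)+ez*(z*c+x*s)+sg*.03*ey
    print(a,sg,proj("side",P).round(1),proj("wrist",P).round(1))
E
```

```text
0 1 [[299.5 303.9]] [[219.2 238.6]]
0 -1 [[290.5 280.8]] [[288.8 301.8]]
0.2 1 [[298.3 308.7]] [[224.1 231. ]]
0.2 -1 [[289.5 285.5]] [[289.7 291.3]]
0.25 1 [[297.8 310. ]] [[225.6 228.9]]
0.25 -1 [[289.1 286.7]] [[290.3 288.5]]
0.3 1 [[297.3 311.2]] [[227.2 226.8]]
0.3 -1 [[288.6 287.9]] [[291.  285.8]]
```

Emit:
send_rows(
  increments=[0, 0, -5, 0, 0, 0, 0, 0, 0, -6, 0, 0, 0, 0, -4, -4, 0, 0, 0, 0, 0, -3, -3, 0, 0, 0, 0, 0, 0, 0, 3, 0, 0, 0, 0, 0, 0, 3, 0, 0, 0, 0, 0, 0, 3, 0, 0, 0, 0],
)

```text
t: 6.05
ee_pos: [0.4309, 0.2621, 0.0295]
orientation: [[0.107, 0.994, 0.015], [0.994, -0.107, 0.007], [0.008, 0.014, -1.0]]
ft_force: [-0.8, -1.2, 4.8]
width: 0.0004
```

Emit:
send_rows(
  increments=[0, 0, 2, 0, 0, 0, 0],
)

```text
t: 6.15
ee_pos: [0.431, 0.2622, 0.0271]
orientation: [[0.107, 0.994, 0.015], [0.994, -0.107, 0.006], [0.008, 0.014, -1.0]]
ft_force: [-0.8, -0.2, 5.1]
width: 0.0005
```

Emit:
send_rows(
  increments=[0, 0, 2, 0, 0, 0, 0],
)

```text
t: 6.25
ee_pos: [0.4312, 0.2623, 0.0248]
orientation: [[0.107, 0.994, 0.015], [0.994, -0.107, 0.007], [0.008, 0.014, -1.0]]
ft_force: [-0.8, 0.0, 8.6]
width: 0.0007
```

Emit:
send_rows(
  increments=[0, 0, 2, 0, 0, 0, 0],
)

```text
t: 6.35
ee_pos: [0.4315, 0.2625, 0.0232]
orientation: [[0.107, 0.994, 0.015], [0.994, -0.107, 0.007], [0.009, 0.015, -1.0]]
ft_force: [-9.0, -4.1, 47.7]
width: 0.0005
```

Emit:
send_rows(
  increments=[0, 0, 0.4, 0, 0, 0, 0, 0, 0, 0.7, 0, 0, 0, 0, 0, 0, 0.7, 0, 0, 0, 0, 0, 0, 0.7, 0, 0, 0, 0],
)

```text
t: 6.75
ee_pos: [0.4315, 0.2626, 0.0238]
orientation: [[0.106, 0.994, 0.017], [0.994, -0.106, 0.008], [0.009, 0.016, -1.0]]
ft_force: [-6.5, -4.1, 28.4]
width: -0.0001
```

```bash
python3 - <<'E'
from h import *
cv2.imwrite("pics/s5.png",cv2.resize(optics.camera("side")[250:350,220:340,::-1],None,fx=5,fy=5,interpolation=cv2.INTER_CUBIC))
to((0.437,0.268,0.033))
E
```

```text
t 6.8 pos [0.4315 0.2626 0.0238] jaw deg -6.1 z [ 0.017  0.008 -1.   ] F [-6.23 -3.84 29.4 ] w 0.0005481381350460797 q [ 0.43  0.61  1.84 -0.    0.68  0.54]
tool shift mm [ 6.1  5.1 -9.1]
```

View pics/s5.png

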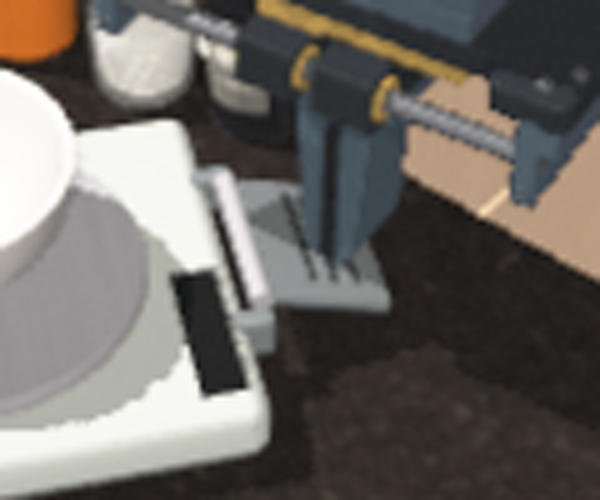

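Emit:
send_rows(
  increments=[0, 0, -10, 0, 0, 0, 0, 0, 0, -30, 0, 0, 0, 0, 0, 0, -40, 0, 0, 0, 0, 0, 0, -45, 0, 0, 0, 0, 0, 0, -45, 0, 0, 0, 0, 0, 0, -40, 0, 0, 0, 0, 0, 0, -20, 0, 0, 0, 0, 0, 0, 0, 0, 0, 0, 0],
)

```text
t: 7.6
ee_pos: [0.4272, 0.2608, 0.2612]
orientation: [[0.106, 0.994, 0.014], [0.994, -0.106, 0.006], [0.008, 0.014, -1.0]]
ft_force: [-0.1, 0.5, -0.7]
width: 0.0008
```

```bash
python3 - <<'E'
from h import *
from scipy.spatial.transform import Rotation as Ro
to((0.445,-0.083,0.25))
R=np.array(monitor.state()["orientation"])
print("level rotvec tool deg",np.degrees(np.cross([0,0,1],R.T@[0,0,-1])).round(2))
cv2.imwrite("pics/s6.png",cv2.resize(optics.camera("side")[250:350,220:340,::-1],None,fx=5,fy=5,interpolation=cv2.INTER_CUBIC))
E
```

```text
t 7.6 pos [0.4272 0.2608 0.2612] jaw deg -6.09 z [ 0.014  0.006 -1.   ] F [-0.13  0.52 -0.7 ] w 0.0007817800965248031 q [ 0.43  0.26  1.59 -0.    1.28  0.54]
tool shift mm [-340.    54.     9.3]
level rotvec tool deg [ 0.78 -0.45  0.  ]
```

View pics/s6.png

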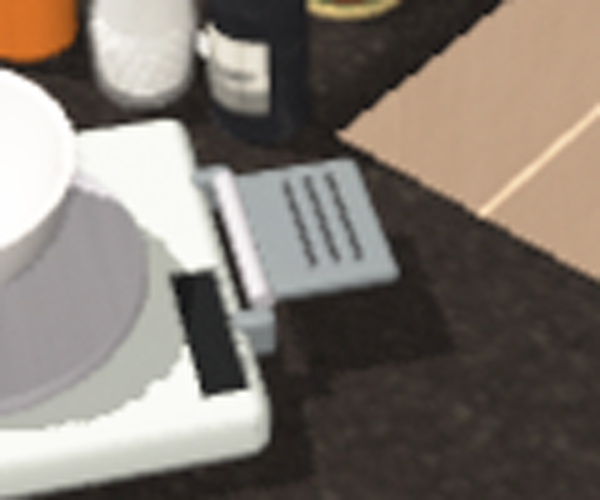

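Emit:
send_rows(
  increments=[-20, 3, 0, 0.78, -0.45, 0, 91, -38, 6, 1, 0, 0, 0, 91, -40, 6, 1, 0, 0, 0, 91, -40, 6, 1, 0, 0, 0, 91, -40, 6, 1, 0, 0, 0, 91, -40, 6, 1, 0, 0, 0, 91, -40, 6, 1, 0, 0, 0, 91, -40, 6, 1, 0, 0, 0, 91, -25, 4, 1, 0, 0, 0, 91, 0, 0, 0, 0, 0, 0, 91],
)

```text
t: 8.65
ee_pos: [0.4362, -0.0772, 0.2371]
orientation: [[0.103, 0.994, -0.022], [0.995, -0.103, 0.0], [-0.002, -0.022, -1.0]]
ft_force: [-0.0, -0.1, -0.2]
width: 0.0776
```

```bash
python3 - <<'E'
from h import *
to((0.445,-0.083,0.25))
R=np.array(monitor.state()["orientation"])
print("level rotvec tool deg",np.degrees(np.cross([0,0,1],R.T@[0,0,-1])).round(2))
c=optics.get_calibration("wrist")
cv2.imwrite("pics/w7.png",optics.camera("wrist")[:,:,::-1])
print(proj("wrist",[(.445,-.083,.168),(.445,-.083,.135)],c))
E
```

```text
t 8.65 pos [ 0.4362 -0.0772  0.2371] jaw deg -5.89 z [-0.022  0.    -1.   ] F [-0.03 -0.14 -0.18] w 0.07758798616932808 q [-0.3   0.22  1.72 -0.01  1.22 -0.2 ]
tool shift mm [ -4.9   9.1 -13. ]
level rotvec tool deg [-1.25  0.12  0.  ]
[[289.12230399 223.57889628]
 [288.48031482 213.59508221]]
```

View pics/w7.png

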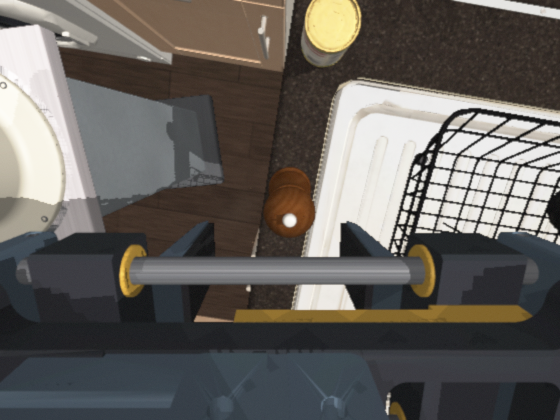

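```bash
python3 - <<'E'
from h import *
c=optics.get_calibration("wrist")
print(atz("wrist",(290,220),.168,c), atz("wrist",(289.5,212),.135,c))
to((0.445,-0.080,0.116))
E
```

```text
[ 0.44569992 -0.07856564  0.168     ] [ 0.44576506 -0.0801741   0.135     ]
t 8.7 pos [ 0.4359 -0.0759  0.237 ] jaw deg -5.87 z [-0.023  0.001 -1.   ] F [-0.51  0.76 -0.52] w 0.08164070425126717 q [-0.3   0.22  1.72 -0.01  1.22 -0.2 ]
tool shift mm [ -2.9  12.2 120.8]
```

Emit:
send_rows(
  increments=[-3, 10, 0, -1.25, 0.1, 0, 91, 0, 0, 0, 0, 0, 0, 91, 0, 0, 0, 0, 0, 0, 91],
)

```text
t: 9.0
ee_pos: [0.4456, -0.0781, 0.2349]
orientation: [[0.101, 0.995, -0.002], [0.995, -0.101, 0.002], [0.002, -0.002, -1.0]]
ft_force: [-0.4, -0.3, 0.1]
width: 0.091
```

```bash
python3 - <<'E'
from h import *
to((0.4455,-0.080,0.116))
R=np.array(monitor.state()["orientation"])
print("level rotvec tool deg",np.degrees(np.cross([0,0,1],R.T@[0,0,-1])).round(2))
E
```

```text
t 9.0 pos [ 0.4456 -0.0781  0.2349] jaw deg -5.79 z [-0.002  0.002 -1.   ] F [-0.43 -0.32  0.14] w 0.09096346235717498 q [-0.31  0.23  1.72  0.    1.2  -0.21]
tool shift mm [ -2.1   0.3 118.9]
level rotvec tool deg [-0.11 -0.09  0.  ]
```

Emit:
send_rows(
  increments=[-1, 0, 20, 0, 0, 0, 91, -1, 0, 25, 0, 0, 0, 91, 0, 0, 20, 0, 0, 0, 91, 0, 0, 15, 0, 0, 0, 91, 0, 0, 0, 0, 0, 0, 91],
)

```text
t: 9.5
ee_pos: [0.4462, -0.0765, 0.1531]
orientation: [[0.095, 0.995, 0.001], [0.995, -0.095, 0.001], [0.001, 0.001, -1.0]]
ft_force: [-1.5, 0.6, -0.1]
width: 0.091
```

```bash
python3 - <<'E'
from h import *
to((0.4455,-0.080,0.116))
cv2.imwrite("pics/s8.png",cv2.resize(optics.camera("side")[60:240,270:450,::-1],None,fx=3.3,fy=3.3,interpolation=cv2.INTER_CUBIC))
cv2.imwrite("pics/w8.png",optics.camera("wrist")[100:400,150:450,::-1])
E
```

```text
t 9.5 pos [ 0.4462 -0.0765  0.1531] jaw deg -5.46 z [ 0.001  0.001 -1.   ] F [-1.47  0.6  -0.05] w 0.091039475090252 q [-0.3   0.34  1.83  0.    0.97 -0.21]
tool shift mm [-3.6 -0.4 37. ]
```

View pics/s8.png

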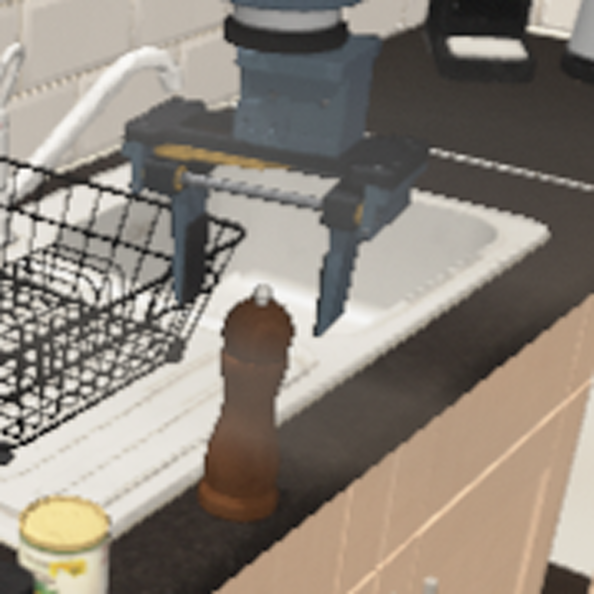

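View pics/w8.png

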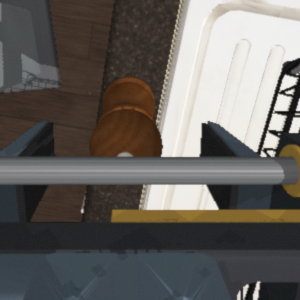

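Emit:
send_rows(
  increments=[-3, -1, 8, 0, 0, 0, 91, -2, 0, 10, 0, 0, 0, 91, 0, 0, 10, 0, 0, 0, 91, 0, 0, 8, 0, 0, 0, 91, 0, 0, 1, 0, 0, 0, 91],
)

```text
t: 10.1
ee_pos: [0.4472, -0.0824, 0.1168]
orientation: [[0.095, 0.995, 0.007], [0.996, -0.095, -0.001], [-0.0, 0.007, -1.0]]
ft_force: [0.8, -0.4, 0.2]
width: 0.0908
```

```bash
python3 - <<'E'
from h import *
to((0.4455,-0.081,0.116))
cv2.imwrite("pics/s9.png",cv2.resize(optics.camera("side")[60:240,270:450,::-1],None,fx=3.3,fy=3.3,interpolation=cv2.INTER_CUBIC))
E
```

```text
t 10.1 pos [ 0.4472 -0.0824  0.1168] jaw deg -5.44 z [ 0.007 -0.001 -1.   ] F [ 0.81 -0.35  0.18] w 0.0907697270566532 q [-0.31  0.4   1.87  0.    0.86 -0.22]
tool shift mm [ 1.2 -1.8  0.7]
```

View pics/s9.png

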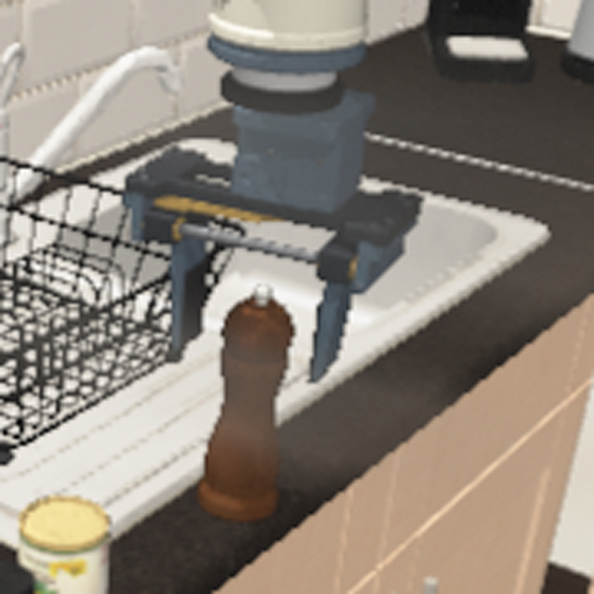

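Emit:
send_rows(
  increments=[1, -1.5, 0, 0, 0, 0, 70, 0, 0, 0, 0, 0, 0, 55, 0, 0, 0, 0, 0, 0, 40, 0, 0, 0, 0, 0, 0, 40, 0, 0, 0, 0, 0, 0, 40, 0, 0, 0, 0, 0, 0, 40],
  grip_force=30,
)

```text
t: 10.75
ee_pos: [0.4463, -0.0812, 0.1178]
orientation: [[0.095, 0.995, 0.009], [0.996, -0.095, -0.001], [-0.0, 0.009, -1.0]]
ft_force: [-0.3, 0.4, -1.4]
width: 0.047
```

```bash
python3 - <<'E'
from h import *
to((0.4455,-0.081,0.116))
cv2.imwrite("pics/s10.png",cv2.resize(optics.camera("side")[60:240,270:450,::-1],None,fx=3.3,fy=3.3,interpolation=cv2.INTER_CUBIC))
E
```

```text
t 10.75 pos [ 0.4463 -0.0812  0.1178] jaw deg -5.43 z [ 0.009 -0.001 -1.   ] F [-0.27  0.41 -1.38] w 0.04702175751455225 q [-0.31  0.39  1.88  0.    0.86 -0.22]
tool shift mm [ 0.2 -0.8  1.7]
```

View pics/s10.png

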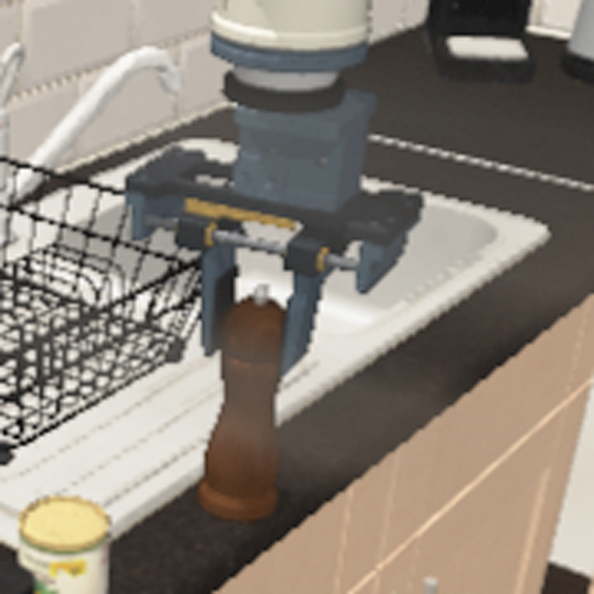

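Emit:
send_rows(
  increments=[0, 0, -6, 0, 0, 0, 40, 0, 0, -12, 0, 0, 0, 40, 0, 0, -18, 0.5, 0, 0, 40, 0, 0, -20, 0, 0, 0, 40, 0, 0, -20, 0, 0, 0, 40, 0, 0, -20, 0, 0, 0, 40, 0, 0, -20, 0, 0, 0, 40, 0, 0, -20, 0, 0, 0, 40, 0, 0, -12, 0, 0, 0, 40, 0, 0, -5, 0, 0, 0, 40, 0, 0, 0, 0, 0, 0, 40],
)

```text
t: 11.9
ee_pos: [0.4441, -0.0806, 0.2798]
orientation: [[0.095, 0.996, -0.002], [0.996, -0.095, 0.0], [0.0, -0.002, -1.0]]
ft_force: [-0.8, -0.9, -2.2]
width: 0.047
```

```bash
python3 - <<'E'
from h import *
to((0.548,0.352,0.27))
R=np.array(monitor.state()["orientation"])
print("level rotvec tool deg",np.degrees(np.cross([0,0,1],R.T@[0,0,-1])).round(2))
cv2.imwrite("pics/s11.png",optics.camera("side")[:,:,::-1])
E
```

```text
t 11.9 pos [ 0.4441 -0.0806  0.2798] jaw deg -5.43 z [-0.002  0.    -1.   ] F [-0.77 -0.91 -2.2 ] w 0.046978670729088595 q [-0.31  0.18  1.65 -0.    1.32 -0.22]
tool shift mm [440.5  62.5   9.8]
level rotvec tool deg [-0.14 -0.01  0.  ]
```

View pics/s11.png

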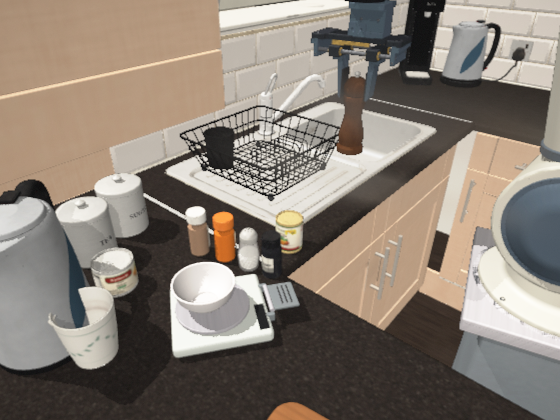

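Emit:
send_rows(
  increments=[10, 0, 0, 0, 0, 0, 40, 20, 0, 0, 0, 0, 0, 40, 30, 0, 0, 0, 0, 0, 40, 30, 0, 0, 0, 0, 0, 40, 30, 0, 0, 0, 0, 0, 40, 30, 0, 0, 0, 0, 0, 40, 30, 5, 0, 0, 0, 0, 40, 30, 6, 0, 0, 0, 0, 40, 30, 6, 0, 0, 0, 0, 40, 30, 6, 0, 0, 0, 0, 40, 30, 6, 0, 0, 0, 0, 40, 30, 6, 0, 0, 0, 0, 40],
)

```text
t: 13.15
ee_pos: [0.5048, 0.2615, 0.2692]
orientation: [[0.099, 0.995, -0.02], [0.995, -0.099, -0.0], [-0.002, -0.02, -1.0]]
ft_force: [-0.0, -0.5, -1.6]
width: 0.0468
```

```bash
python3 - <<'E'
from h import *
to((0.548,0.352,0.27))
E
```

```text
t 13.15 pos [0.5048 0.2615 0.2692] jaw deg -5.7 z [-0.02 -0.   -1.  ] F [-0.02 -0.5  -1.65] w 0.04683453067381104 q [0.37 0.37 1.39 0.01 1.39 0.47]
tool shift mm [94.3 34.  -1.7]
```

Slow down over the last 95 mm, levelling the tool, and then look.

Emit:
send_rows(
  increments=[22, 8, -1, -0.6, 0, 0, 40, 22, 8, -1, -0.5, 0, 0, 40, 18, 7, -1, 0, 0, 0, 40, 14, 5, 0, 0, 0, 0, 40, 8, 3, 0, 0, 0, 0, 40, 4, 1, 0, 0, 0, 0, 40, 0, 0, 0, 0, 0, 0, 40, 0, 0, 0, 0, 0, 0, 40],
)

```text
t: 13.95
ee_pos: [0.5409, 0.3563, 0.2634]
orientation: [[0.094, 0.995, -0.012], [0.995, -0.095, -0.007], [-0.008, -0.011, -1.0]]
ft_force: [0.2, 0.1, -2.4]
width: 0.0473
```

```bash
python3 - <<'E'
from h import *
to((0.548,0.352,0.221))
R=np.array(monitor.state()["orientation"])
print("level rotvec tool deg",np.degrees(np.cross([0,0,1],R.T@[0,0,-1])).round(2))
for n in ("side","top"): cv2.imwrite(f"pics/{n}12.png",optics.camera(n)[:,:,::-1])
c=optics.get_calibration("wrist");cv2.imwrite("pics/w12.png",optics.camera("wrist")[:,:,::-1])
s=cv2.imread("pics/side12.png");cv2.imwrite("pics/side12c.png",cv2.resize(s[150:350,140:320],None,fx=3,fy=3,interpolation=cv2.INTER_CUBIC))
s=cv2.imread("pics/top12.png");cv2.imwrite("pics/top12c.png",cv2.resize(s[120:280,120:300],None,fx=3.7,fy=3.7,interpolation=cv2.INTER_CUBIC))
E
```

```text
t 13.95 pos [0.5409 0.3563 0.2634] jaw deg -5.43 z [-0.012 -0.007 -1.   ] F [ 0.15  0.06 -2.36] w 0.04731284199240334 q [ 0.49  0.49  1.2  -0.    1.46  0.59]
tool shift mm [-3.3  8.  42.3]
level rotvec tool deg [-0.63  0.44  0.  ]
```

View pics/side12c.png

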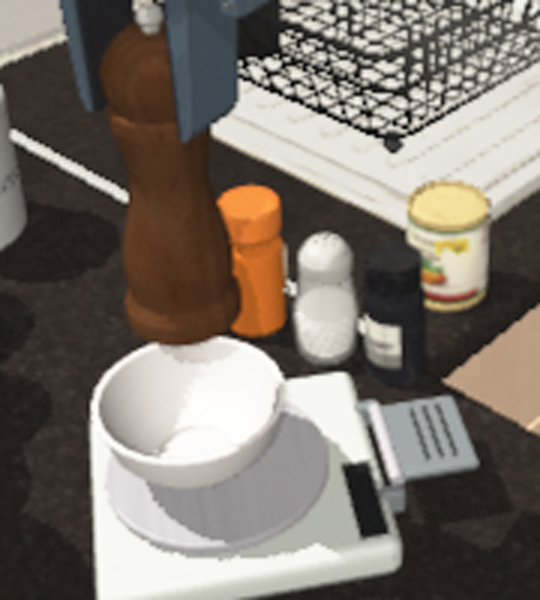

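View pics/top12c.png

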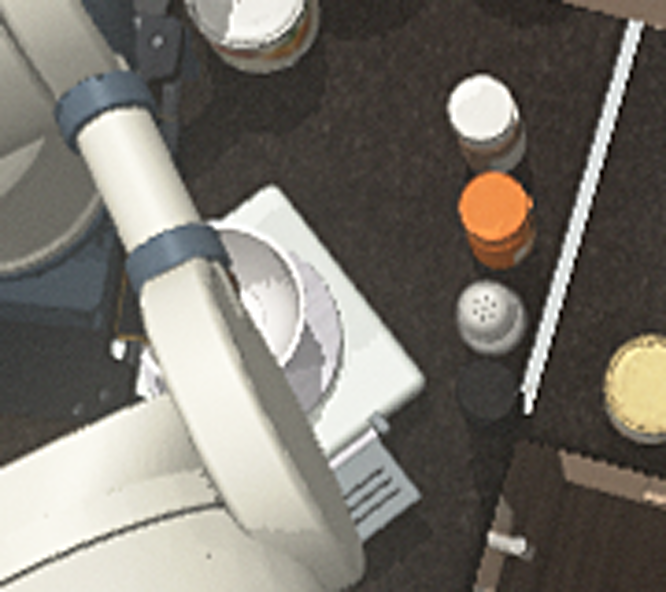

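View pics/w12.png

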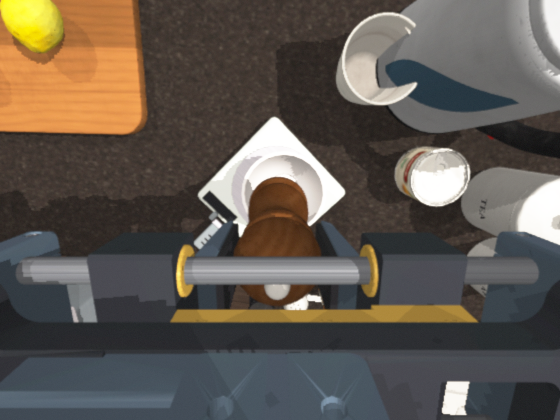

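```bash
cat >> h.py <<'E'
def circ(n,ctr,r,c=None):
    a=np.linspace(0,2*np.pi,120);P=np.c_[ctr[0]+r*np.cos(a),ctr[1]+r*np.sin(a),0*a+ctr[2]]
    return proj(n,P,c)
E
python3 - <<'E'
from h import *
s=monitor.state();R=np.array(s["orientation"]);p=np.array(s["ee_pos"]);ax=-R[:,2]
print(s["t"])
cc={n:optics.get_calibration(n) for n in("side","wrist")}
foot=p-ax*.1178; print("foot",foot)
im={"side":cv2.imread("pics/side12.png"),"wrist":cv2.imread("pics/w12.png")}
for n in im:
    big=cv2.resize(im[n],None,fx=3,fy=3,interpolation=cv2.INTER_CUBIC)
    D=lambda q,col:cv2.polylines(big,[np.int32(((q+.5)*3-.5)*8)],False,col,1,cv2.LINE_AA,3)
    D(circ(n,foot,.029,cc[n]),(0,255,0)); D(circ(n,foot+ax*.135,.0245,cc[n]),(0,255,0))
    D(proj(n,[foot,foot+ax*.17],cc[n]),(0,255,255))
    D(circ(n,(.548,.352,.085),.052,cc[n]),(0,0,255))
    D(circ(n,(.548,.352,.085),.048,cc[n]),(0,0,255))
    o=(420,450) if n=="side" else (560,360)
    cv2.imwrite(f"pics/ov_{n}.png",big[o[1]:o[1]+600,o[0]:o[0]+600])
E
```

```text
14.1
foot [0.53984558 0.35540469 0.14602641]
```

View pics/ov_side.png

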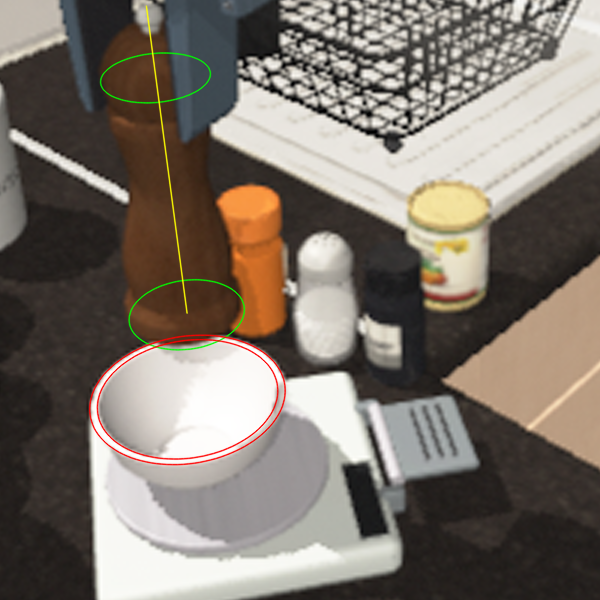

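View pics/ov_wrist.png

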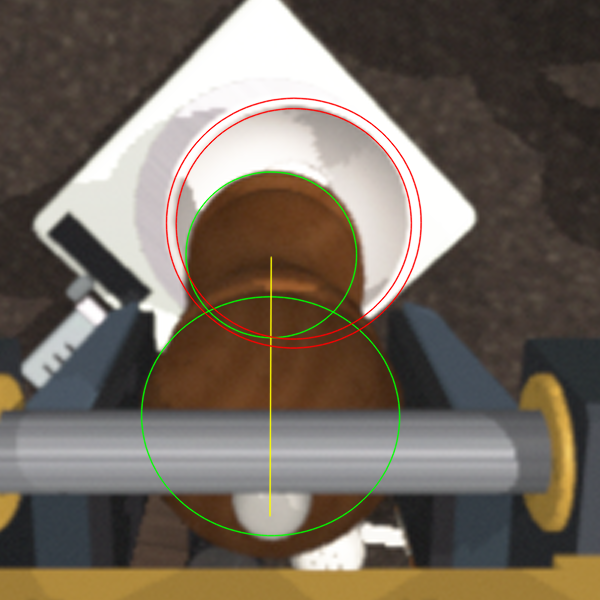

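Emit:
send_rows(
  increments=[-2, 3, 3, -0.6, 0.4, 0, 40, -2, 3, 7, 0, 0, 0, 40, 0, 0, 8, 0, 0, 0, 40, 0, 0, 4, 0, 0, 0, 40, 0, 0, 0, 0, 0, 0, 40, 0, 0, 0, 0, 0, 0, 40],
)

```text
t: 14.7
ee_pos: [0.5471, 0.3498, 0.2397]
orientation: [[0.096, 0.995, 0.001], [0.995, -0.096, 0.0], [0.0, 0.001, -1.0]]
ft_force: [1.2, -0.6, -1.7]
width: 0.0472
```

```bash
cat > look.py <<'E'
from h import *
import sys
k=sys.argv[1]
to((0.548,0.352,0.223))
s=monitor.state();R=np.array(s["orientation"]);p=np.array(s["ee_pos"]);ax=-R[:,2]
print("level rotvec tool deg",np.degrees(np.cross([0,0,1],R.T@[0,0,-1])).round(2))
cc={n:optics.get_calibration(n) for n in("side","wrist")}
im={n:np.ascontiguousarray(optics.camera(n)[:,:,::-1]) for n in cc}
foot=p-ax*.1178; print("foot",foot)
for n in im:
    f=4 if n=="side" else 3
    big=cv2.resize(im[n],None,fx=f,fy=f,interpolation=cv2.INTER_CUBIC)
    D=lambda q,col:cv2.polylines(big,[np.int32(((q+.5)*f-.5)*8)],False,col,1,cv2.LINE_AA,3)
    D(circ(n,foot,.029,cc[n]),(0,255,0))
    D(proj(n,[foot,foot+ax*.17],cc[n]),(0,255,255))
    D(circ(n,(.548,.352,.085),.052,cc[n]),(0,0,255))
    o=(600,640) if n=="side" else (560,360)
    cv2.imwrite(f"pics/ov_{n}{k}.png",big[o[1]:o[1]+600,o[0]:o[0]+600])
E
python3 look.py 13
```

```text
t 14.7 pos [0.5471 0.3498 0.2397] jaw deg -5.53 z [ 0.001  0.    -1.   ] F [ 1.22 -0.59 -1.74] w 0.04720280741008482 q [ 0.48  0.51  1.25 -0.    1.39  0.57]
tool shift mm [ 2.3  0.6 16.7]
level rotvec tool deg [ 0.04 -0.    0.  ]
foot [0.5472088  0.34976236 0.12188413]
```

View pics/ov_side13.png

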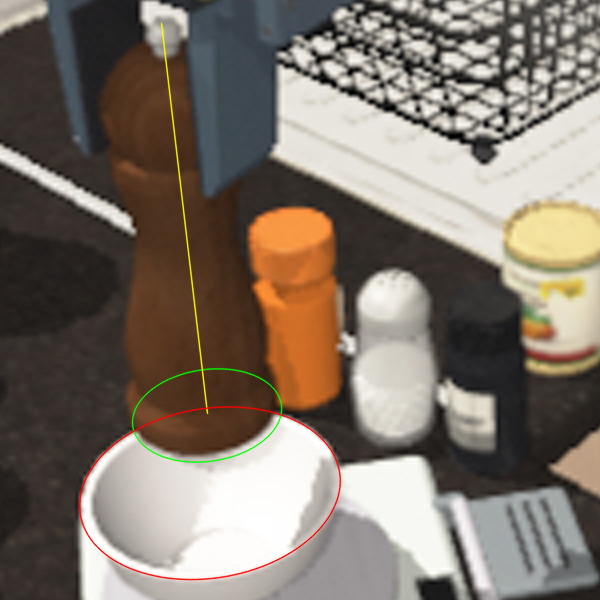

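View pics/ov_wrist13.png

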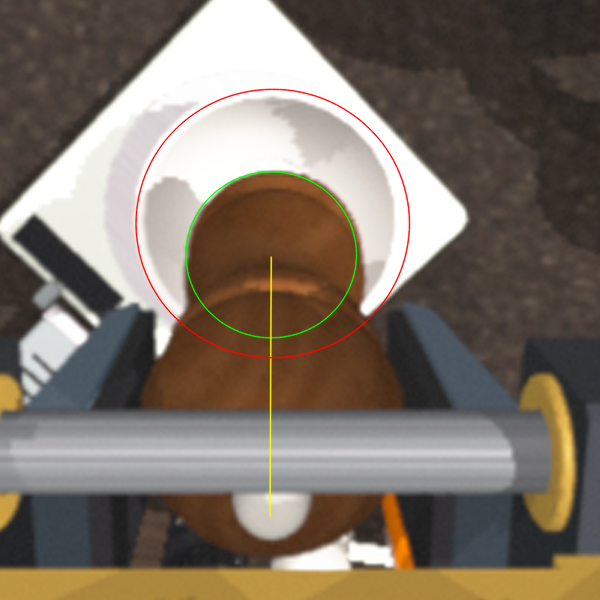

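Emit:
send_rows(
  increments=[2, -1, 4, 0, 0, 0, 40, 1, 0, 5, 0, 0, 0, 40, 0, 0, 4, 0, 0, 0, 40, 0, 0, 3, 0, 0, 0, 40, 0, 0, 1, 0, 0, 0, 40, 0, 0, 0, 0, 0, 0, 40, 0, 0, 0, 0, 0, 0, 40],
)

```text
t: 15.5
ee_pos: [0.5464, 0.3536, 0.2216]
orientation: [[0.096, 0.995, 0.001], [0.995, -0.096, 0.0], [0.0, 0.001, -1.0]]
ft_force: [-0.3, 0.4, -1.1]
width: 0.0473
```

```bash
python3 look.py 14
```

```text
t 15.5 pos [0.5464 0.3536 0.2216] jaw deg -5.51 z [ 0.001  0.    -1.   ] F [-0.33  0.42 -1.12] w 0.047280085606041994 q [ 0.48  0.52  1.27 -0.    1.35  0.58]
tool shift mm [-1.4  1.7 -1.4]
level rotvec tool deg [ 0.07 -0.03  0.  ]
foot [0.54653762 0.35360916 0.10377095]
```

View pics/ov_side14.png

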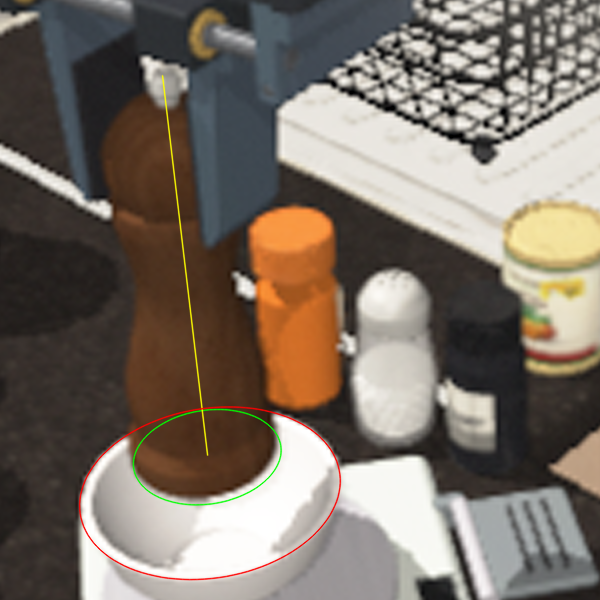

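View pics/ov_wrist14.png

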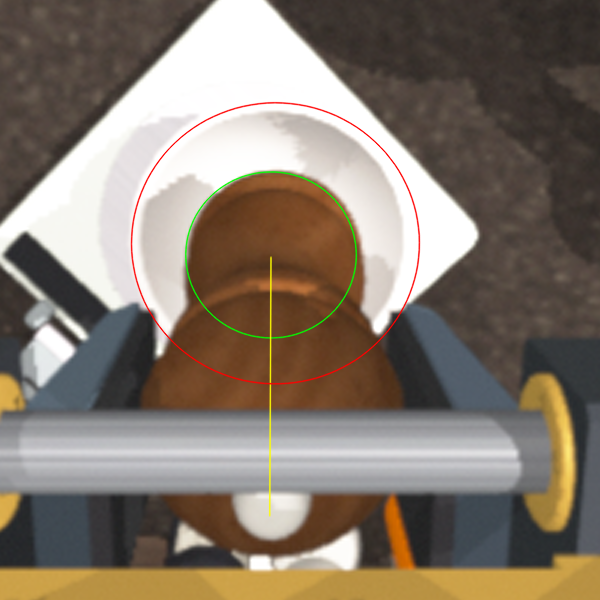

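```bash
python3 -c "
from h import *
print(monitor.state()['qd'],monitor.state()['ee_pos'])
print(job.sign_off())
s=monitor.state();print(s['t'],s['ee_pos'],s['width'])"
```

```text
[-7.35956576e-04 -1.78586574e-03 -1.59442647e-03  3.07921751e-05
 -4.93724086e-04  6.24658274e-04] [0.54646654 0.3535837  0.22168153]
the job is handed in; nothing more can be done
None
the job is handed in; nothing more can be done
```

I pressed the zeroing key to its stop and let it come back up. I then lifted the pepper mill by its head, carried it over the jars and handed in at about 15.6 s, holding it upright over the bowl. The sign-off gives no verdict.

- **Key press:** I pressed twice, because the first camera check could not settle the angle (about 0.25 to 0.27 rad). At both spots the key met a hard stop, and the heights there work out to about 0.33 rad. The second press held about 28 N for over 0.3 s, and a picture afterwards showed the key back up.
- **Press force:** Both presses briefly read 48–49 N at the wrist. The fingertips did the pushing, and nothing showed the gripper's body touching anything. I can't confirm the spikes don't count against the 40 N limit.
- **Final hold:** By robot pose, the mill's foot is at about (0.547, 0.354, 0.104) m. The bowl's mouth is at about (0.548, 0.352, 0.085) m. That puts the foot about 19 mm above the rim and 2 to 4 mm off centre, with the mill upright within about 2 degrees and the arm still.
- **Camera disagreement:** The side, top and wrist cameras differed by 2 to 5 mm on positions, so those final distances carry that uncertainty.
- **Bystanders:** In the last pictures the bowl matched its starting outline, and the orange jar, shaker, dark jar and tin had not visibly moved. The white jar and the rest of the row looked unmoved in the top view just before the final lowering.

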